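# Open the wide filter box

### The job

Two filter boxes of the dust extractor stand on the bench: on the wider one, press the steel snap tab fully in, then push the released lid off its seat and along its guides onto the parking ledge, up to the stop lip, so that the filter lies open. Push the lid without lifting or tipping it: it stays on the box throughout. Leave the narrower box and everything else on the bench as they are.

Things in the scene. Friction and masses are not known exactly. Their poses are not given: they have to be found in the camera images.
- wide_box: The WIDER of two grey filter boxes, 260 mm long (x) by 124 wide (y), fixed. Origin: centre of its underside. +x: the way its lid slides off, towards the hose port. Deck 45 mm up, between side guides 104 mm apart (tops 57 mm up). Along x, mm: back wall -130 to -122 (top 55 up), lid's seat over the filter -121 to -21, snap tab -19 to 15, parking ledge 17 to 122.
- wide_stop (a point): On the wider box: middle of the inner face of the stop lip at the far end of the parking ledge, at deck height (box x = 122 mm). The lip stands 10 mm above the deck.
- wide_lid: Black loose lid of the wider box, 100 x 100 mm, plate top 9 mm above its underside, about 0.18 kg; slides easily on the deck between the guides. Origin: centre of its underside; axes parallel to the box's. Seated: origin at box x -71, z 45 mm; against the stop lip: x 72 mm. The tab blocks it until pressed in.
- wide_rib (a point): Centre of the upright grey push rib on the wider lid: 8 mm thick (x), 70 mm wide (y), from 9 to 32 mm above the lid's underside, 20 mm behind (-x of) the lid's centre. 26 mm of flat lid lies behind it.
- wide_tab (a joint): How far the wider box's snap tab is pressed in (straight down), m: 0 = out, 0.013 = fully in. Starts at 0 to 0.002. A push of about 5 N moves it; it stays where it is left, with no spring back. The lid passes over it from about 0.0095 on.
- wide_tab_top (a point): Centre of the top face of the wider box's steel snap tab, a flat block 34 mm (box x) by 60 mm (box y). Its top stands 12 mm above the deck when out, 1 mm below the deck when fully in; its edge is 2 mm from the lid's front edge. This point moves with the tab.
- narrow_box: The NARROWER filter box, to be left alone: the same build and heights, 260 mm long but 88 mm wide, fixed. Origin: centre of its underside, axes as on the wider one.
- narrow_lid: Lid of the narrower box, 100 mm long by 64 mm wide, loose; origin at the centre of its underside. Leave alone.
- narrow_tab (a joint): How far the narrower box's tab is pressed in, in m (0 out, 0.013 in). It starts between 0 and 0.002. Leave alone.
- sanding_block: cork sanding block, 100 x 55 x 31 mm, loose bystander; origin at its underside.
- glue: white round glue bottle, 56 mm wide, 150 mm tall, loose bystander; origin at its underside.
- tin: round steel tin, 84 mm wide, 85 mm tall, loose bystander; origin at its underside.
- brush: brush lying flat, loose bystander; origin at its underside, handle along its x axis.
- tape: black tape measure, 70 x 34 x 62 mm, loose bystander; origin at its underside.
- offcut: pale wood offcut, 110 x 45 x 30 mm, loose bystander; origin at its underside.
Not all that is in view belongs to the job. Leave any green look-alike of the wide_lid alone.

How it is judged:
By the outcome, as a careful person would: the job done as asked, in the order asked, and still so for the second after the job is handed in, with the robot touching nothing.
It also fails if it takes over 42 s, if anything falls off the work surface, if the arm or the gripper's body presses on something with over 40 N, if the wrist force passes 120 N, or if a joint passes its speed limit or range.

### The arm

A 7-joint arm with a two-finger parallel gripper is mounted at the origin on the work surface. World frame = base frame: x ahead of the robot, y to its left, z up, the work surface at z = 0. Lengths are in m, angles in rad, forces in N, time in s.
With the tool pointing down it reaches from about 0.35 to 0.9 m from the base axis. Payload 8.1 kg.
Tool frame: the origin (TCP) lies at the very end of the fingers, on their centre line; the grasp point (between the pads) lies 19 mm behind it; z points along the fingers, y is the line along which they close (so a half turn about z gives the same grasp; the last joint's range is limited). The gripper opens to 92 mm and grips with 3 to 60 N. Pads are 19 mm wide; open, the fingers measure 130 mm over their backs; the gripper's body (75 mm by 190 mm) begins 47 mm behind the grasp point.
Start: joints at [-1.204, 0.434, 0.025, 1.573, -0.012, 1.134, -0.075], TCP at [0.283, 0.557, 0.227] pointing down, gripper open.
Joint ranges: [-2.62, 2.62], [-0.44, 2.09], [-1.27, 1.32], [0.08, 2.57], [-1.32, 4.46], [0.12, 2], [-2.74, 2.74]. Speed limits (rad/s): [2.22, 2.22, 3.01, 3.01, 3.14, 3.14, 3.14].

### API

Orientations are given as a rotation vector (axis times angle).
In Python, from cell import readout, cams, job gives the robot as it stands.
- The arm moves only by the tool drive_tool, never from a script. Its argument "commands" is a list of rows, each a list of 3 entries, a list of its own where there are three numbers: the turn, a rotation vector about the tool's x, y, z in rad, then the shift along the tool's x, y, z in cm, then the gripper's target within -1 to 1 (fully open at 1, half-way at 0, shut at -1). A call has 1 to 20 rows; each row is the pose to reach, as a shift and turn from the pose commanded when the call began, along the tool's axes at that moment; what a row does not reach only later rows make up. A row lasts 1/12 s, in which the tool goes at most 41.7 mm and 7.16 degrees, less where a joint would pass 70% of its speed; a pose out of reach is approached as far as the arm can. A call with a gripper value outside its range is refused whole. The fingers move at their own pace and stop on an object; "newtons" is the grip in N (left out, the last holds). Time passes only in rows, so rows that repeat a pose let the fingers close. It gives the time, the measured TCP pose, the force, the opening and the grip force at its end, in the units of the state.
- readout.observe(): the state, without advancing time (a new reading comes with each control period).
- cams.get_image(name): name is "side" or "top" or "wrist"; returns the picture (400x640x3 uint8, blue, green, red); there is no depth.
- cams.camera_info(name): a dict with "camera_matrix" (3x3 intrinsics, pixels), "R" (3x3) and "t" (3): a world point X has camera coordinates R X + t. Camera axes: x right, y down, z forward; pixel columns grow to the right and rows downward; lengths in m; the calibration is good to about 2 mm. A picture is of the moment at which its call begins: read the wrist's pose just before it. camera_info takes no time and is no camera call; for the wrist camera it gives the pose at the moment of the call.
- job.sign_off(): hands the job in; it is judged then, once.
The state is a dict: "clock": time; "joints": joint angles; "dq": joint speeds; "joint_efforts": joint torques, N m; "position": TCP position; "ee_rot": TCP orientation; "force": force on the tool from outside, world axes, zero at the start; "ft_torque": the same for the moment, N m; "width": opening from 0.0 (shut) to 1.0 (fully open); "gripper_force": force on a finger pad.
Only numpy, scipy, OpenCV 4.12 (cv2) and the standard library are available. Lean on these libraries where they do the work, as an engineer would, in place of code of your own. Each camera call takes 0.05 s, during which the arm holds its last target. There are 200 camera calls.

## Working session

There is one attempt and no reset: what is moved stays moved. The work goes in short steps, Python scripts to look and compute and a tool call to move; the robot and the scene stay as the last step left them, time stands still between calls to the robot, and variables do not carry over. Pictures are saved under pics/ and viewed, at most 10 in all, crops included, and the job is handed in when it is done.

Besides the shell and the picture viewer there is one more tool, called after "Emit:" as name([rows], argument=value, ...), one row to a line, values as JSON. drive_tool: Moves the arm, as the interface text tells. Its arguments: {"type":"object","properties":{"commands":{"type":"array"},"newtons":{"type":"number"}},"required":["commands"]}

```bash
mkdir -p pics; python3 - <<'E'
from cell import readout,cams
import cv2
s=readout.observe();print(s)
for n in("top","side"):
    cv2.imwrite(f"pics/{n}0.png",cams.get_image(n)); print(n,cams.camera_info(n))
E
```

```text
{'clock': 0.0, 'joints': array([-1.20363109,  0.43519675,  0.02496391,  1.57408663, -0.01159326,
        1.13400362, -0.07512851]), 'dq': array([ 1.45973124e-03,  6.24204779e-05, -1.28283559e-03,  4.58942243e-04,
       -5.04963402e-04, -4.61413408e-04, -4.31063767e-04]), 'joint_efforts': array([ 1.02060967e-03, -6.67851162e+01,  9.85257626e-01, -3.14447987e+01,
       -6.05579512e-02,  4.27800079e-02,  1.40781472e-04]), 'position': array([0.28274126, 0.55681909, 0.22596522]), 'ee_rot': array([-7.31220766e-01, -3.05508266e+00,  2.40900986e-03]), 'force': array([-0.36378746, -0.39013612, -0.91325368]), 'ft_torque': array([-0.03740318,  0.02165149, -0.02850119]), 'gripper_force': 0.0, 'width': 0.9999808378133911}
top {'camera_matrix': array([[370.89083669,   0.        , 323.42859654],
       [  0.        , 370.89083669, 202.04572019],
       [  0.        ,   0.        ,   1.        ]]), 'R': array([[-0.01504448, -0.99988192, -0.00313231],
       [-0.99587795,  0.01526433, -0.08940981],
       [ 0.08944707,  0.00177427, -0.99599   ]]), 't': array([0.02516914, 0.51568541, 0.8954304 ])}
side {'camera_matrix': array([[442.97468649,   0.        , 315.84864785],
       [  0.        , 442.97468649, 203.2224014 ],
       [  0.        ,   0.        ,   1.        ]]), 'R': array([[ 0.78065582, -0.62489309, -0.00922622],
       [-0.4215827 , -0.51565483, -0.74590088],
       [ 0.46135076,  0.58618147, -0.66599306]]), 't': array([-0.41140049,  0.27440944,  0.87502399])}
```

View pics/top0.png

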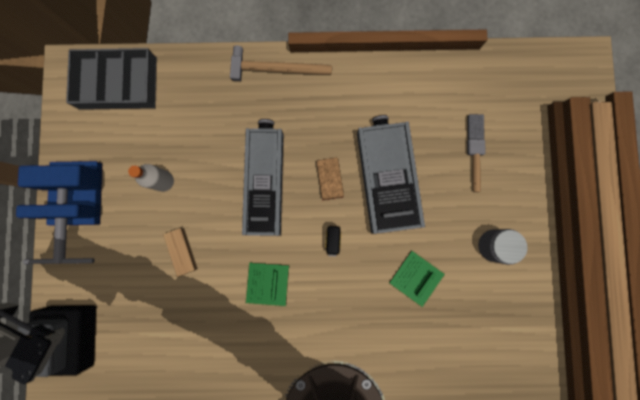

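View pics/side0.png

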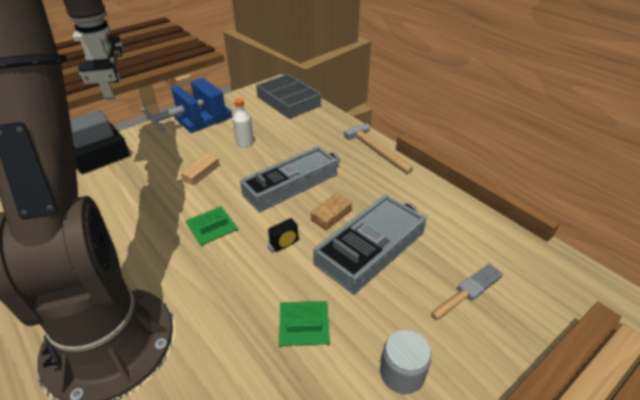

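The wide box is at about (391,178) in the top view and (370,243) in the side view. Its hose port is at the upper, far end. I'll enlarge both.

```bash
python3 - <<'E'
import cv2
a=cv2.imread("pics/top0.png")[105:245,345:435];b=cv2.imread("pics/side0.png")[185:300,305:435]
a=cv2.resize(a,None,fx=4,fy=4,interpolation=2);b=cv2.resize(b,None,fx=3,fy=3,interpolation=2)
import numpy as np
c=np.zeros((560,360+390,3),'u1');c[:,:360]=a;c[:345,360:]=b
cv2.imwrite("pics/crop.png",c)
E
```

```text
(no output)
```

View pics/crop.png

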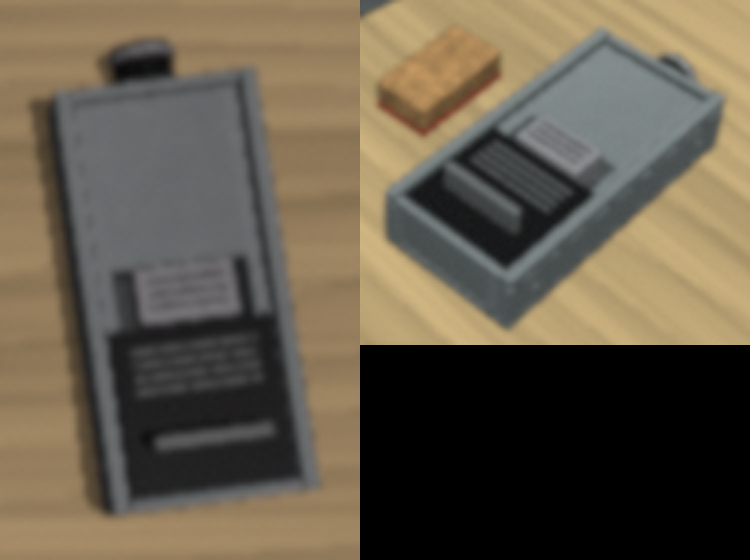

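```bash
cat > h.py <<'E'
import numpy as np,cv2
from cell import readout,cams
I={n:cams.camera_info(n) for n in("top","side")}
def P(n): c=I[n];return c["camera_matrix"]@np.c_[c["R"],c["t"]]
def tri(u,v):
    X=cv2.triangulatePoints(P("top"),P("side"),np.float64(u).reshape(2,1),np.float64(v).reshape(2,1));X=X[:3,0]/X[3,0]
    return X
def onplane(n,u,z,c=None):
    c=c or I[n];d=c["R"].T@np.linalg.inv(c["camera_matrix"])@[u[0],u[1],1];o=-c["R"].T@c["t"]
    return o+d*(z-o[2])/d[2]
E
python3 - <<'E'
from h import *
T=lambda p:(p[0]/4+345-.4,p[1]/4+105-.4)
S=lambda p:((p[0]-360)/3+305-.3,p[1]/3+185-.3)
D={'farL':((55,93),(602,33)),'farR':((252,70),(722,98)),'nearR':((318,487),(510,270)),'nearL':((105,512),(388,195)),
'tfL':((135,265),(535,117)),'tfR':((235,258),(605,155)),'tnR':((240,315),(592,180)),'tnL':((138,327),(518,138)),
'ribL':((155,443),(445,163)),'ribR':((273,430),(522,208))}
np.set_printoptions(precision=4,suppress=True)
R={}
for k,(a,b) in D.items():
    R[k]=tri(T(a),S(b)); print(k,R[k])
c=sum(R[k] for k in('farL','farR','nearR','nearL'))/4
d=R['farL']+R['farR']-R['nearL']-R['nearR'];yaw=np.arctan2(d[1],d[0]);print(c,np.linalg.norm(d)/2,np.degrees(yaw))
t=sum(R[k] for k in R if k[0]=='t')/4;r=(R['ribL']+R['ribR'])/2
ax=np.array([np.cos(yaw),np.sin(yaw)]);ay=np.array([-ax[1],ax[0]])
for q in(t,r):print(q,ax@(q-c)[:2],ay@(q-c)[:2])
print(ay@(R['ribL']-R['ribR'])[:2], (R['ribL']-R['ribR']))
s=readout.observe()
from scipy.spatial.transform import Rotation as Ro
print(s['clock'],Ro.from_rotvec(s['ee_rot']).as_matrix())
E
```

```text
farL [ 0.6952 -0.0713  0.0496]
farR [ 0.7065 -0.1913  0.0555]
nearR [ 0.453  -0.2191  0.0658]
nearL [ 0.4416 -0.0971  0.0456]
tfL [ 0.5829 -0.1137  0.0535]
tfR [ 0.5906 -0.1769  0.0551]
tnR [ 0.5628 -0.1841  0.0507]
tnL [ 0.5522 -0.1192  0.0523]
ribL [ 0.4784 -0.1218  0.0761]
ribR [ 0.4873 -0.1914  0.0805]
[ 0.5741 -0.1447  0.0541] 0.2549975190356744 6.0343040991396775
[ 0.5721 -0.1485  0.0529] -0.0023334390795066366 -0.003504672499057311
[ 0.4829 -0.1566  0.0783] -0.09194208287228511 -0.0022059854862608885
0.07013887468797526 [-0.0089  0.0696 -0.0044]
0.1 [[-0.8916  0.4527 -0.0005]
 [ 0.4527  0.8916 -0.0013]
 [-0.0001 -0.0014 -1.    ]]
```

Measurements agree with the given sizes: tab top is at about z 0.053, the rib ends are 70 mm apart, and yaw is about 6.3°. Next I move above the tab with the fingers shut and tool y along box y.

Emit:
drive_tool([
  [[0, 0, -0.583], [-57.7, -49.8, 0], -1],
  [[0, 0, -0.583], [-57.7, -49.8, 0], -1],
  [[0, 0, -0.583], [-57.7, -49.8, 0], -1],
  [[0, 0, -0.583], [-57.7, -49.8, 0], -1],
  [[0, 0, -0.583], [-57.7, -49.8, 0], -1],
  [[0, 0, -0.583], [-57.7, -49.8, 0], -1],
  [[0, 0, -0.583], [-57.7, -49.8, 0], -1],
  [[0, 0, -0.583], [-57.7, -49.8, 0], -1],
  [[0, 0, -0.583], [-57.7, -49.8, 0], -1],
  [[0, 0, -0.583], [-57.7, -49.8, 0], -1],
  [[0, 0, -0.583], [-57.7, -49.8, 0], -1],
  [[0, 0, -0.583], [-57.7, -49.8, 0], -1],
  [[0, 0, -0.583], [-57.7, -49.8, 0], -1],
  [[0, 0, -0.583], [-57.7, -49.8, 0], -1],
  [[0, 0, -0.583], [-57.7, -49.8, 0], -1],
  [[0, 0, -0.583], [-57.7, -49.8, 0], -1],
  [[0, 0, -0.583], [-57.7, -49.8, 0], -1],
  [[0, 0, -0.583], [-57.7, -49.8, 0], -1],
  [[0, 0, -0.583], [-57.7, -49.8, 0], -1],
  [[0, 0, -0.583], [-57.7, -49.8, 0], -1],
])

```text
clock: 1.77
position: [0.572, -0.1531, 0.2261]
ee_rot: [0.168, -3.136, 0.004]
force: [-0.9, 0.2, -0.3]
width: 0.004
gripper_force: 0.0
```

```bash
python3 - <<'E'
from h import *
np.set_printoptions(precision=4,suppress=True)
s=readout.observe();c=cams.camera_info("wrist");cv2.imwrite("pics/w1.png",cams.get_image("wrist"))
np.savez("w1.npz",K=c["camera_matrix"],R=c["R"],t=c["t"])
print(s['position'],cv2.Rodrigues(s['ee_rot'])[0],s['joints'],s['width'],s['clock'],s['force'])
E
```

```text
[ 0.572  -0.1531  0.2261] [[-0.9943 -0.1065 -0.0006]
 [-0.1065  0.9943 -0.0024]
 [ 0.0009 -0.0023 -1.    ]] [-0.0213  0.3837  0.2653  1.6732 -0.1076  1.0993  1.9522] 0.004191448371303563 1.7667 [-0.8767  0.1662 -0.2827]
```

View pics/w1.png

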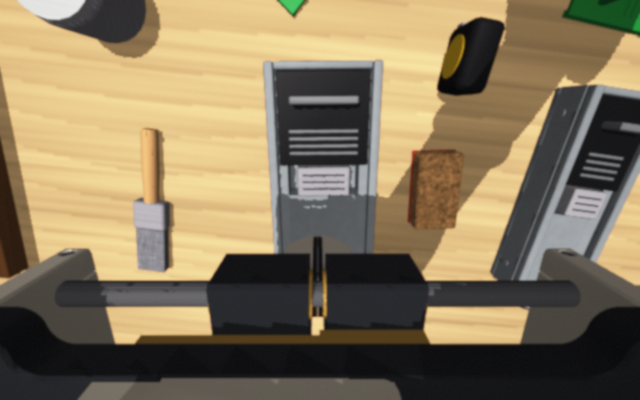

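The wrist view shows the wide box, with its tab at pixels (297..350, 167..195), rib top ends at (290,98) and (358,98), and back corners at (264,63) and (382,61). I'll refine from these.

```bash
python3 - <<'E'
from h import *
np.set_printoptions(precision=4,suppress=True)
f=np.load("w1.npz");c={"camera_matrix":f["K"],"R":f["R"],"t":f["t"]}
q=lambda u,z:onplane(0,u,z,c)
t=[q(u,.056) for u in((297,168),(349,167),(351,195),(297,195))]
print("tab",np.array(t),np.mean(t,0))
r=[q(u,.077) for u in((290,98),(358,98))];print("rib",np.array(r),np.mean(r,0))
b=[q(u,.057) for u in((264,63),(382,61))];print("back",np.array(b),np.mean(b,0))
g=[q(u,.057) for u in((271,140),(376,140),(276,240),(372,240))];print("guides mid",np.mean(g[:2],0),np.mean(g[2:],0))
p=c["R"]@np.array([0.572,-.1531,.2261])+c["t"];p=c["camera_matrix"]@p;print("tcp px",p[:2]/p[2])
E
```

```text
tab [[ 0.5591 -0.1771  0.056 ]
 [ 0.5516 -0.1183  0.056 ]
 [ 0.5844 -0.1113  0.056 ]
 [ 0.5912 -0.1744  0.056 ]] [ 0.5716 -0.1453  0.056 ]
rib [[ 0.485  -0.189   0.077 ]
 [ 0.4778 -0.1217  0.077 ]] [ 0.4814 -0.1554  0.077 ]
back [[ 0.4537 -0.22    0.057 ]
 [ 0.439  -0.1001  0.057 ]] [ 0.4464 -0.1601  0.057 ]
guides mid [ 0.5245 -0.1507  0.057 ] [ 0.6449 -0.1364  0.057 ]
tcp px [315.7383 249.3573]
```

Both views agree: tab at (0.572, -0.147), rib at about (0.483, -0.156). I'll descend and press.

Emit:
drive_tool([
  [[0, 0, 0], [-0.2, 0.6, 4], -1],
  [[0, 0, 0], [-0.2, 0.6, 8], -1],
  [[0, 0, 0], [-0.2, 0.6, 12], -1],
  [[0, 0, 0], [-0.2, 0.6, 15], -1],
  [[0, 0, 0], [-0.2, 0.6, 16], -1],
  [[0, 0, 0], [-0.2, 0.6, 16.3], -1],
  [[0, 0, 0], [-0.2, 0.6, 16.6], -1],
  [[0, 0, 0], [-0.2, 0.6, 16.9], -1],
  [[0, 0, 0], [-0.2, 0.6, 17.2], -1],
  [[0, 0, 0], [-0.2, 0.6, 17.5], -1],
  [[0, 0, 0], [-0.2, 0.6, 17.8], -1],
  [[0, 0, 0], [-0.2, 0.6, 18.0], -1],
  [[0, 0, 0], [-0.2, 0.6, 18.0], -1],
])

```text
clock: 2.9
position: [0.5745, -0.1418, 0.0473]
ee_rot: [-0.178, 3.134, -0.001]
force: [2.5, 1.0, 3.5]
width: 0.007
gripper_force: 1.7
```

Emit:
drive_tool([
  [[0, 0, 0], [0, 0, 0.15], -1],
  [[0, 0, 0], [0, 0, 0.3], -1],
  [[0, 0, 0], [0, 0, 0.45], -1],
  [[0, 0, 0], [0, 0, 0.45], -1],
  [[0, 0, 0], [0, 0, 0.45], -1],
])

```text
clock: 3.32
position: [0.5745, -0.1418, 0.0441]
ee_rot: [-0.178, 3.134, 0.0]
force: [-1.2, 2.4, 22.0]
width: 0.006
gripper_force: 11.2
```

22 N at z 0.044 means the tab is at its hard stop. I'll lift and go behind the rib, staying high for a check.

Emit:
drive_tool([
  [[0, 0, 0], [0, 0, -4], -1],
  [[0, 0, 0], [0, 0, -7], -1],
  [[0, 0, 0], [3, -0.2, -7], -1],
  [[0, 0, 0], [6.5, -0.4, -7], -1],
  [[0, 0, 0], [9.8, -0.5, -7], -1],
  [[0, 0, 0], [10.9, -0.5, -7], -1],
  [[0, 0, 0], [10.9, -0.5, -7], -1],
  [[0, 0, 0], [10.9, -0.5, -7], -1],
])

```text
clock: 3.98
position: [0.4651, -0.1591, 0.1121]
ee_rot: [0.176, -3.136, -0.001]
force: [0.5, 0.3, 0.0]
width: 0.009
gripper_force: 0.0
```

```bash
python3 - <<'E'
from h import *
np.set_printoptions(precision=4,suppress=True)
s=readout.observe();print(s['position'],s['ee_rot'],s['force'])
a=cams.get_image("side")[165:315,285:455];b=cams.get_image("wrist")
c=np.zeros((600,800,3),'u1');c[:450,:510]=cv2.resize(a,(510,450),interpolation=2);c[400:600,480:800]=cv2.resize(b,(320,200))
cv2.imwrite("pics/s2.png",c)
c=np.array([.574,-.1465]);d=s['position'][:2]-c
print("box xy",d@[.9936,.1132],d@[-.1132,.9936])
E
```

```text
[ 0.4651 -0.1591  0.1121] [ 0.1765 -3.1361 -0.0005] [0.5221 0.2677 0.0062]
box xy -0.10960006874118755 -0.00019814615479261954
```

View pics/s2.png

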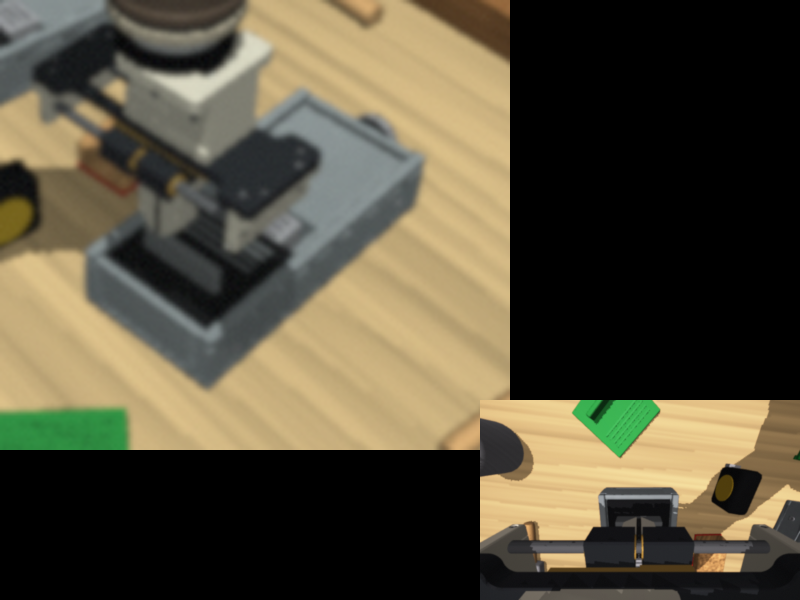

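The side view shows two grey legs at about (165,215) and (245,220) that look apart, and I can't see whether the tab is in. I'll project the TCP and compare, with an enlarged crop.

```bash
python3 - <<'E'
from h import *
s=readout.observe();R=cv2.Rodrigues(s['ee_rot'])[0];p=s['position']
im=cams.get_image("side");k=6;x0,y0=305,200
c=cv2.resize(im[y0:y0+95,x0:x0+130],None,fx=k,fy=k,interpolation=2)
M=P("side")
def px(X):
    q=M@np.r_[X,1];return tuple(int(v) for v in ((q[:2]/q[2]-[x0,y0])*k+k/2))
B=lambda x,y,z:np.array([.574+.9936*x-.1132*y,-.1465+.1132*x+.9936*y,z])
for X,col in((p,(0,0,255)),(p+R@[0,.019,0],(0,255,0)),(p-R@[0,.019,0],(0,255,0)),(p-R@[0,0,.066],(255,0,255))): cv2.circle(c,px(X),4,col,-1)
for z,col in((.057,(0,255,255)),(.044,(255,255,0))):
    cv2.polylines(c,[np.array([px(B(x,y,z)) for x,y in((-.019,-.03),(.015,-.03),(.015,.03),(-.019,.03))])],True,col,1)
cv2.imwrite("pics/s3.png",c)
E
```

```text
(no output)
```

View pics/s3.png

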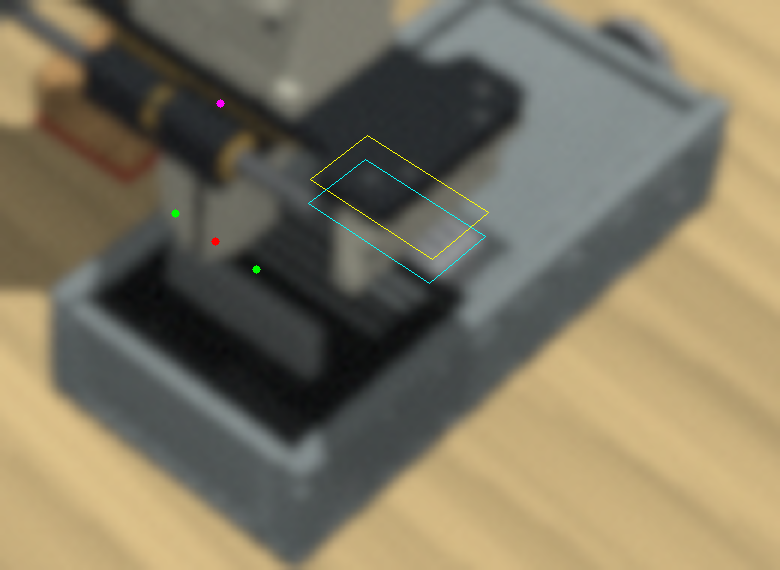

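The leg under the red dot (215,241) is the closed finger pair, with the seam visible at (200,215). The other leg is the gripper body's end. The tab fits the lower (cyan) outline, so it is in. I'll go down behind the rib and start the push.

Emit:
drive_tool([
  [[0, 0, 0], [-0.15, 0, 2.5], -1],
  [[0, 0, 0], [-0.15, 0, 4.2], -1],
  [[0, 0, 0], [-0.15, 0, 5.0], -1],
  [[0, 0, 0], [-0.15, 0, 5.2], -1],
  [[0, 0, 0], [-0.15, 0, 5.2], -1],
  [[0, 0, 0], [-0.4, 0, 5.2], -1],
  [[0, 0, 0], [-0.6, 0, 5.2], -1],
  [[0, 0, 0], [-0.8, 0, 5.2], -1],
  [[0, 0, 0], [-1.1, 0, 5.2], -1],
  [[0, 0, 0], [-1.5, 0, 5.2], -1],
  [[0, 0, 0], [-1.9, 0, 5.2], -1],
  [[0, 0, 0], [-2.3, 0, 5.2], -1],
  [[0, 0, 0], [-2.3, 0, 5.2], -1],
])

```text
clock: 5.22
position: [0.4897, -0.1563, 0.0604]
ee_rot: [-0.179, 3.135, -0.0]
force: [0.4, -0.6, -0.5]
width: 0.006
gripper_force: 0.0
```

Emit:
drive_tool([
  [[0, 0, 0], [-0.4, 0, 0], -1],
  [[0, 0, 0], [-0.8, 0, 0], -1],
  [[0, 0, 0], [-1.3, 0, 0], -1],
  [[0, 0, 0], [-1.8, 0, 0], -1],
  [[0, 0, 0], [-2.3, 0, 0], -1],
  [[0, 0, 0], [-2.8, 0, 0], -1],
  [[0, 0, 0], [-3.4, 0, 0], -1],
  [[0, 0, 0], [-4.0, 0, 0], -1],
  [[0, 0, 0], [-4.6, 0, 0], -1],
  [[0, 0, 0], [-5.2, 0, 0], -1],
  [[0, 0, 0], [-5.8, 0, 0], -1],
  [[0, 0, 0], [-6.4, 0, 0], -1],
  [[0, 0, 0], [-7.0, 0, 0], -1],
  [[0, 0, 0], [-7.6, 0, 0], -1],
  [[0, 0, 0], [-8.2, 0, 0], -1],
  [[0, 0, 0], [-8.7, 0, 0], -1],
  [[0, 0, 0], [-9.1, 0, 0], -1],
  [[0, 0, 0], [-9.4, 0, 0], -1],
  [[0, 0, 0], [-9.6, 0, 0], -1],
  [[0, 0, 0], [-9.6, 0, 0], -1],
])

```text
clock: 6.88
position: [0.5843, -0.1456, 0.0603]
ee_rot: [-0.178, 3.136, -0.0]
force: [0.3, 0.1, -0.5]
width: 0.002
gripper_force: 0.0
```

```bash
python3 - <<'E'
from h import *
s=readout.observe();d=s['position'][:2]-np.array([.574,-.1465])
print("box xy",d@[.9936,.1132],d@[-.1132,.9936],s['force'])
a=cams.get_image("side")[165:315,285:455]
cv2.imwrite("pics/s4.png",cv2.resize(a,None,fx=4,fy=4,interpolation=2))
E
```

```text
box xy 0.010290450478345361 -0.00026392699159093886 [ 0.29557939  0.12575027 -0.45888609]
```

View pics/s4.png

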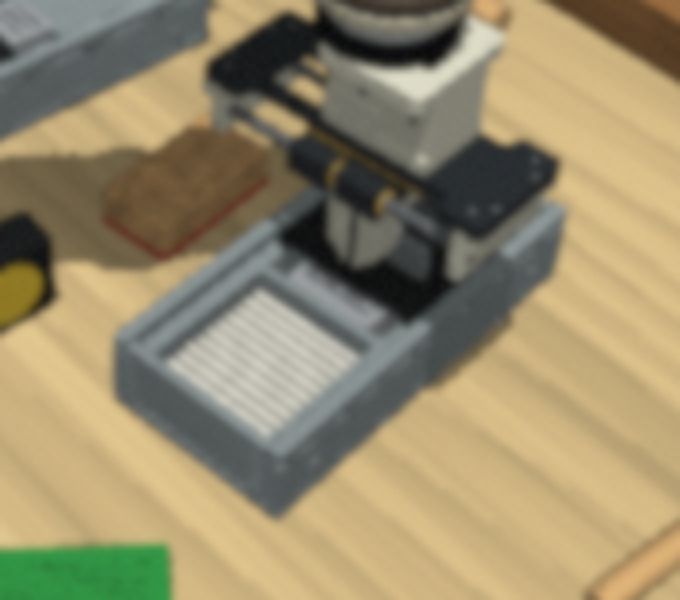

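The lid has slid past the tab and the filter is open at (260,360). The tab lies flat at (340,290), and the lid is still flat in the guides. I'll push the last ~28 mm gently up to the lip.

Emit:
drive_tool([
  [[0, 0, 0], [-0.4, 0, 0], -1],
  [[0, 0, 0], [-0.8, 0, 0], -1],
  [[0, 0, 0], [-1.2, 0, 0], -1],
  [[0, 0, 0], [-1.6, 0, 0], -1],
  [[0, 0, 0], [-1.9, 0, 0], -1],
  [[0, 0, 0], [-2.1, 0, 0], -1],
  [[0, 0, 0], [-2.3, 0, 0], -1],
  [[0, 0, 0], [-2.5, 0, 0], -1],
  [[0, 0, 0], [-2.6, 0, 0], -1],
  [[0, 0, 0], [-2.7, 0, 0], -1],
  [[0, 0, 0], [-2.8, 0, 0], -1],
  [[0, 0, 0], [-2.8, 0, 0], -1],
])

```text
clock: 7.93
position: [0.6101, -0.1428, 0.06]
ee_rot: [0.177, -3.134, -0.0]
force: [-6.1, -0.3, 3.4]
width: 0.002
gripper_force: 3.1
```

Emit:
drive_tool([
  [[0, 0, 0], [-0.1, 0, 0], -1],
  [[0, 0, 0], [-0.2, 0, 0], -1],
  [[0, 0, 0], [-0.2, 0, 0], -1],
])

```text
clock: 8.18
position: [0.6101, -0.1428, 0.0598]
ee_rot: [0.176, -3.13, -0.001]
force: [-12.7, -0.0, 8.4]
width: 0.006
gripper_force: 6.3
```

The arm is stopped hard against the lip: position is unchanged and the force rises to 12.7 N. I'll back off, lift and check.

Emit:
drive_tool([
  [[0, 0, 0], [0.2, 0, 0], -1],
  [[0, 0, 0], [0.6, 0, 0], -1],
  [[0, 0, 0], [0.8, 0, -1], -1],
  [[0, 0, 0], [0.8, 0, -4], -1],
  [[0, 0, 0], [0.8, 0, -8], -1],
  [[0, 0, 0], [2, 0, -12], -1],
  [[0, 0, 0], [6, 0, -14], -1],
  [[0, 0, 0], [10, 0, -15], -1],
  [[0, 0, 0], [14, 0, -15], -1],
  [[0, 0, 0], [14, 0, -15], -1],
  [[0, 0, 0], [14, 0, -15], -1],
])

```text
clock: 9.1
position: [0.4726, -0.1585, 0.2116]
ee_rot: [-0.174, 3.135, 0.001]
force: [0.3, -0.1, 1.0]
width: 0.002
gripper_force: 0.0
```

```bash
python3 - <<'E'
from h import *
a=cams.get_image("top")[95:255,225:445];b=cams.get_image("side")[165:315,285:455]
c=np.zeros((600,800,3),'u1');c[:320,:440]=cv2.resize(a,None,fx=2,fy=2,interpolation=2);c[300:600,460:800]=cv2.resize(b,None,fx=2,fy=2,interpolation=2)
cv2.imwrite("pics/f.png",c);print(readout.observe()['force'])
E
```

```text
[0.94877759 0.75130318 0.39764435]
```

View pics/f.png

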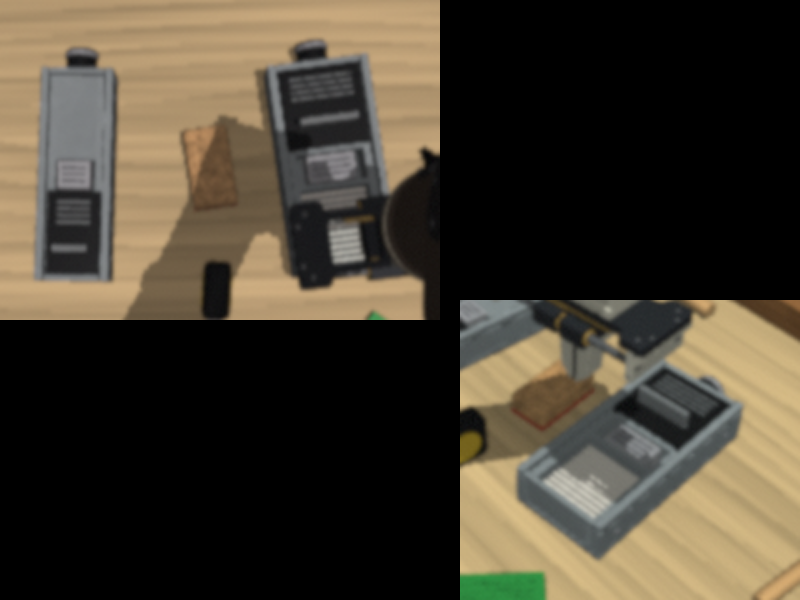

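The lid lies flat against the far lip (top view (320,105)), the tab is down, the filter is open, and the other things are unmoved.

```bash
python3 -c "
from cell import job;print(job.sign_off())"
```

```text
the job is handed in; nothing more can be done
None
```

I pressed the wide box's tab fully in and slid its lid along the guides to the stop lip, so the filter lies open; nothing else in the final views of the boxes had moved, and the job is handed in at about 9 s of the 42 s allowed.

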